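Pack hexagonal glass stamps on the preheating plate and switch its zone on

TASK

Take the two leaning hexagonal stamps from the sloping rack and stand them flat in the tray of the preheating plate, packed honeycomb-fashion against the two already there, flat faces touching: one nested in the notch between those two, the other beside it, touching it and one of those two. Set them down, do not drop them. Then turn the red knob clockwise until its white pointer points straight at the tray, without turning the black knobs, and leave the other things on the bench alone.

Things in the scene. Friction and masses are not known exactly. Their poses are not given: they have to be found in the camera images.
- rack_left_mid (a point): Hand stamp, 100 mm tall, 0.2 to 0.4 kg: black graphite hexagonal head, 70 mm across flats, 30 mm thick, flats square to x at +-35 mm, corners at +-y; on its centre a light wood grip, 34 mm along x, 24 mm along y, 70 mm high. Point: on the axis half-way up, 50 mm above the underside; z runs up the grip. Starts on the rack, the place on the robot's left.
- rack_right_mid (a point): Same kind of stamp, origin and axes, light wood grip; starts in the rack's right place, about 106 mm from the other. Both lean 25 degrees from upright towards the robot side of the rack (-x of the rack), lowest flat face against the rack's lip.
- tray_left_mid (a point): Same kind of stamp, origin and axes, 0.28 kg, dark wood grip; stands loose in the tray, the -x one of a pair whose x faces touch (axes as tray_floor's), their corners about 10 mm from the tray's +y rim.
- tray_right_mid (a point): Same kind of stamp, dark wood grip; the +x one of the pair in the tray.
- tray_floor (a point): Centre of the tray's flat floor on the grey preheating plate: 250 mm along x, 175 mm along y, 55 mm above the table, with rims 10 mm high, 8 mm thick; z up. The strip with the knobs runs along the plate's -y side, its knobs 162 mm from here. The pair stands at the +y side, the empty floor is on its -y side.
- rack: Fixed steel sloping rack, 230 mm long in y; origin on the table under its centre, z up, +x away from the robot. Its sheet rises towards +x at 25 degrees, passes 65 mm above the table over the origin, and has at its low -x edge a lip 14 mm high, square to the sheet.
- knob_red (a joint): Turn of the red zone knob, rad. 0 is off: its white pointer points along the strip to the plate's -x end. Grows clockwise seen from above; at 1.571 the pointer points to the plate's +y, straight at the tray. Stops at 0 and 2.6. Needs 0.05 N m and stays where it is left. Starts at 0.1 to 0.4.
- knob_red_grip (a point): On the red knob's upright axis, 37 mm above the strip (level with the tray floor), 7 mm below the top of its bar grip, which is 42 mm long, 14 mm thick, 32 mm high on a disc 44 mm wide. The bar lies along this frame's x, pointer at its -x end, and turns with the knob. It may be any of the four in the row, 70 mm apart.
- knob_b (a joint): Turn of a black zone knob, rad; 0 is off, where it starts and must stay.
- knob_b_grip (a point): The same point on a black knob of the same size.
- knob_c (a joint): Turn of a black zone knob, rad; 0 is off, where it starts and must stay.
- knob_c_grip (a point): The same point on a black knob of the same size.
- knob_d (a joint): Turn of a black zone knob, rad; 0 is off, where it starts and must stay.
- knob_d_grip (a point): The same point on a black knob of the same size.
- jar: Bystander: loose closed amber glass jar, 68 mm wide, 105 mm tall; origin under its centre. Leave alone.
- paddle: Bystander: loose wooden spatula-shaped paddle lying flat, 200 mm long; origin under its centre. Leave alone.
- shears: Bystander: loose dark steel shears lying flat, about 185 mm long; origin under its centre. Leave alone.
- pad: Bystander: loose flat dark graphite pad, 70 x 120 x 22 mm; origin under its centre. Leave alone.
- scoop: Bystander: loose wooden cup, 84 mm wide, 60 mm tall; origin under its centre. Leave alone.
- mould: Bystander: loose aluminium cup mould, 90 mm wide, 110 mm tall; origin under its centre. Leave alone.
- tumbler: Bystander: loose green glass tumbler, 72 mm wide, 95 mm tall; origin under its centre. Leave alone.
- rack_left: The stamp of point rack_left_mid; origin at the centre of its underside, same axes.
- rack_right: The stamp of point rack_right_mid; origin at the centre of its underside, same axes.
Not all that is in view belongs to the job. Leave any purple look-alike of the rack_right alone.

How it is judged:
By the outcome, as a careful person would: the job done as asked, in the order asked, and still so for the second after the job is handed in, with the robot touching nothing.
It also fails if it takes over 72 s, if anything falls off the work surface, if the arm or the gripper's body presses on something with over 40 N, if the wrist force passes 120 N, or if a joint passes its speed limit or range.

ROBOT

A 6-joint arm with a two-finger parallel gripper is mounted at the origin on the work surface. World frame = base frame: x ahead of the robot, y to its left, z up, the work surface at z = 0. Lengths are in mm, angles in degrees, forces in N, time in s.
With the tool pointing down it reaches from about 300 to 850 mm from the base axis. Payload 4.2 kg.
Tool frame: the origin (TCP) lies midway between the tips of the shut fingers; the grasp point (between the pads) lies 19 mm behind it (env.grasp_offset is the distance from the TCP to the grasp point, in mm); z points along the fingers, y is the line along which they close (so a half turn about z gives the same grasp; the last joint's range is limited). The gripper opens to 91 mm and grips with 3 to 60 N. Pads are 32 mm wide; open, the fingers measure 118 mm over their backs; the gripper's body (76 mm by 178 mm) begins 60 mm behind the grasp point.
Start: joints at [67.036, 18.312, 89.639, -0, 72.044, -1.146], TCP at [213.71, 533.827, 213.976] pointing down, gripper open.
Joint ranges: [-177.97, 177.97], [-48.28, 115.42], [12.27, 149.76], [-77.06, 257.06], [2.81, 150.46], [-146.56, 146.56]. Speed limits (degrees/s): [147.25, 147.25, 180, 180, 180, 180].

INTERFACE

Orientations are given as [roll, pitch, yaw] about the fixed x, y, z axes, in that order (R = Rz(yaw) Ry(pitch) Rx(roll)).
In Python, from workcell import env, optics gives the robot as it stands. The module is installed in compiled form; this text tells all that it offers.
- The arm moves only by the tool send_rows, never from a script. Its argument "targets" is a list that holds one entry, the list of rows, each a list of 7 numbers: the turn, a rotation vector about the world's x, y, z scaled (see below), then the shift along the world's x, y, z scaled (see below), then the closure, from -1 (fully open) to 1 (shut). In form: [[[rx, ry, rz, x, y, z, gripper], ...]]. A call has 1 to 12 rows; each row shifts and turns the commanded pose from where the row before left it; what a row does not reach is not made up. The controller multiplies each number of a shift by 0.2 m and each number of a turn by pi/2 rad. A row lasts 1/10 s, in which the tool goes at most 50 mm and 8.59 degrees, less where a joint would pass 70% of its speed; a pose out of reach is approached as far as the arm can. A call with a number of a shift or a turn outside -1 to 1 is refused whole. A call with a gripper value outside its range is refused whole. The fingers move at their own pace and stop on an object; "grip_force" is the grip in N (left out, the last holds). Time passes only in rows, so rows that do not move let the fingers close. It gives the time, the measured TCP pose, the force, the opening and the grip force at its end, in the units of the state.
- env.state(): the state, without advancing time (a new reading comes with each control period).
- optics.grab_frame(name): name is "scene" or "top"; returns (picture, depth): 420x560x3 uint8, red, green, blue; 420x560 float32, mm along the optical axis (not along the pixel's ray), 0 where there is no reading.
- optics.camera_info(name): a dict with "camera_matrix" (3x3 intrinsics, pixels), "R" (3x3) and "t" (3): a world point X has camera coordinates R X + t. Camera axes: x right, y down, z forward; pixel columns grow to the right and rows downward; lengths in mm; the calibration is good to about 2 mm. A picture is of the moment at which its call begins. camera_info takes no time and is no camera call.
- env.job_done(): hands the job in; it is judged then, once.
Trained networks look in the newest picture that a camera, given by its name, has taken for a name from the list of things; names that differ only in an ending like _2 or _b are one class to them, and where a whole thing is asked for, a point or a joint stands for the part that bears it (a point fixed in the world has none). Each returns a list of dicts, best first, with "conf" (0 to 1); they miss things now and then, are a little off and sometimes report something else, mostly with a low value. They report only what shows in the picture. A call takes as long as a camera call. They do not tell look-alikes from the thing itself.
- optics.silhouettes(camera, name): "mask" (420x560 bool, what is visible of it) and "at" ([column, row] in pixels, amid what is visible of it).
- optics.place_of(camera, name): "at" ([column, row] in pixels: a listed point, or the origin of a listed thing).
The state is a dict: "time_s": time; "qpos": joint angles; "qvel": joint speeds; "effort": joint torques, N m; "ee_pos": TCP position; "ee_rot": TCP orientation; "force": force on the tool from outside, world axes, zero at the start; "torque": the same for the moment, N m; "gripper_width": finger opening in mm; "gripper_force": force on a finger pad.
Only numpy, scipy, OpenCV 4.12 (cv2) and the standard library are available. Lean on these libraries where they do the work, as an engineer would, in place of code of your own. Each camera call takes 0.05 s, during which the arm holds its last target. There are 200 camera calls.

## Working session

There is one attempt and no reset: what is moved stays moved. The work goes in short steps, Python scripts to look and compute and a tool call to move; the robot and the scene stay as the last step left them, time stands still between calls to the robot, and variables do not carry over. Pictures are saved under pics/ and viewed, at most 10 in all, crops included, and the job is handed in when it is done.

Besides the shell and the picture viewer there is one more tool, called after "Call:" as name(argument=value, ...) on one line, values as JSON. send_rows: Moves the arm, as the interface text tells. Its arguments: {"type":"object","properties":{"targets":{"type":"array"},"grip_force":{"type":"number"}},"required":["targets"]}

```bash
mkdir -p pics
cat > h.py <<'E'
import numpy as np, cv2
from workcell import env, optics
from scipy.spatial.transform import Rotation as Ro
def cam(n):
    c=optics.camera_info(n); return np.array(c["camera_matrix"]),np.array(c["R"]),np.array(c["t"])
def cloud(n,d):
    K,R,t=cam(n); v,u=np.mgrid[:420,:560]
    P=np.stack([(u-K[0,2])/K[0,0]*d,(v-K[1,2])/K[1,1]*d,d],-1)
    return (P-t)@R
def ray_z(n,uv,z):
    K,R,t=cam(n); d=R.T@np.linalg.inv(K)@np.array([uv[0],uv[1],1.]); o=-R.T@t
    return o+d*(z-o[2])/d[2]
def proj(n,X):
    K,R,t=cam(n); p=K@(R@np.asarray(X,float)+t); return p[:2]/p[2]
E
python3 - <<'E'
from h import *
s=env.state(); print(s["time_s"],s["ee_pos"],s["ee_rot"],s["gripper_width"],s["force"])
for n in("top","scene"):
    p,d=optics.grab_frame(n); np.savez(n+".npz",p=p,d=d); cv2.imwrite(f"pics/{n}0.png",p[:,:,::-1])
    K,R,t=cam(n); print(n,K[0,0],K[1,1],-R.T@t,R[2])
for q in["rack_left_mid","rack_right_mid","tray_left_mid","tray_right_mid","tray_floor","rack","knob_red_grip","knob_b_grip"]:
    for n in("top","scene"):
        print(q,n,[(np.round(r["at"],1).tolist(),round(r["conf"],2)) for r in optics.place_of(n,q)])
E
```

```text
0.0 [213.52141692 533.35493637 213.14691589] [-1.79901839e+02  1.49403557e-03  1.58186280e+02] 91.4019978638848 [-0.05384039 -0.25869675 -0.02067431]
top 436.84701035713033 436.84701035713033 [ 338.74578231    2.20950969 1316.96473836] [ 0.18371214  0.0018555  -0.98297833]
scene 389.81134955515876 389.81134955515876 [1124.26097684  432.28400615  994.74221749] [-0.48342531 -0.37532668 -0.79084123]
rack_left_mid top [([359.2, 221.5], 0.91), ([263.2, 232.8], 0.22)]
rack_left_mid scene []
rack_right_mid top [([379.9, 278.5], 0.89), ([396.0, 219.1], 0.84)]
rack_right_mid scene [([202.3, 156.3], 0.77), ([242.4, 151.4], 0.77)]
tray_left_mid top [([189.3, 240.9], 0.56)]
tray_left_mid scene [([369.8, 227.3], 0.56)]
tray_right_mid top [([190.9, 219.8], 0.58)]
tray_right_mid scene [([362.2, 250.2], 0.89)]
tray_floor top [([329.7, 290.6], 0.69), ([204.5, 231.9], 0.63)]
tray_floor scene [([353.9, 240.2], 0.58)]
rack top [([371.8, 213.9], 0.67)]
rack scene [([213.9, 191.3], 0.93)]
knob_red_grip top [([268.0, 257.3], 0.54)]
knob_red_grip scene [([314.4, 191.9], 0.75), ([235.1, 141.8], 0.5)]
knob_b_grip top [([330.2, 293.0], 0.65), ([261.8, 238.1], 0.62)]
knob_b_grip scene [([305.9, 209.8], 0.77)]
```

```bash
ls pics
```

```text
scene0.png
top0.png
```

View pics/top0.png

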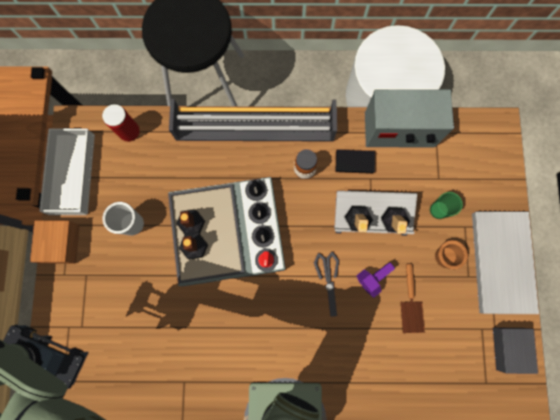

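View pics/scene0.png

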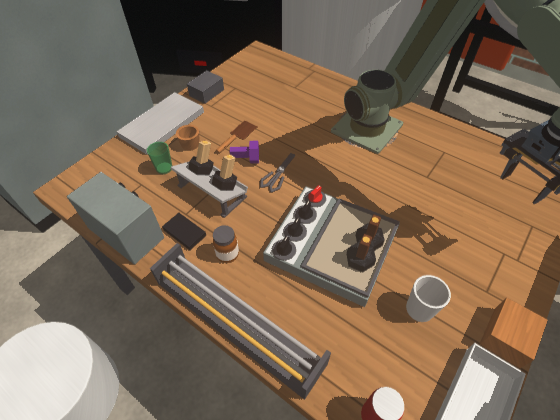

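The top view (robot at the bottom, +x up, +y left) shows the tray pair at about (190,220) and (190,243), with the strip on the right and the red knob nearest the robot at (265,259). The rack stamps are at (359,218) and (397,220), and a purple decoy lies at (375,282). The scene view agrees: rack stamps at (200,160) and (225,178), tray pair at (372,237) and (363,252), red knob at (316,193).

```bash
cat > m.py <<'E'
from h import *
C={}
for n in("top","scene"):
    z=np.load(n+".npz"); C[n]=(cloud(n,z["d"]),z["p"],z["d"]>0)
def rough(n,uv):
    u,v=uv; return np.round(C[n][0][v,u],1)
if __name__=="__main__":
    for uv in[(190,217),(190,240),(359,218),(397,220),(265,259),(257,188),(375,240),(336,212),(415,212),(336,230),(413,232),(215,260),(180,196),(240,188),(250,268)]: print(uv,rough("top",uv))
    for n in C:
        P,p,ok=C[n]; Z=P[...,2]
        t=ok&(abs(P[...,0]-400)<300)&(abs(P[...,1])<400)
        tb=t&(abs(Z)<15); print(n,"table",np.median(Z[tb]),Z[tb].std())
        # tray floor: z~55 tan coloured
        f=t&(abs(Z-55)<8)&(p[...,0]>140)&(p[...,0].astype(int)-p[...,2]>25)&(p[...,1]>120)
        Q=P[f]; print("floor",f.sum(),np.median(Q,0),cv2.minAreaRect(Q[:,:2].astype(np.float32)))
        # grips
        g=t&(Z>145)&(Z<175)
        k,l,st,ce=cv2.connectedComponentsWithStats(g.astype(np.uint8))
        for i in range(1,k):
            if st[i,4]>8: Q=P[l==i]; print("comp",st[i,4],ce[i].round(1),np.median(Q,0).round(1),Q[:,:2].min(0).round(1),Q[:,:2].max(0).round(1),Q[:,2].max().round(1))
        # red
        r=t&(p[...,0]>150)&(p[...,1]<60)&(p[...,2]<60)&(Z>40)&(Z<110); Q=P[r]; print("red",r.sum(),np.median(Q,0),Q.max(0))
    im=np.load("top.npz")["p"]; sc=np.load("scene.npz")["p"]
    a=cv2.resize(im[165:295,160:290],None,fx=4,fy=4,interpolation=cv2.INTER_CUBIC)
    cv2.imwrite("pics/crop1.png",a[:,:,::-1])
E
python3 m.py
```

```text
(190, 217) [557.  263.1 138.1]
(190, 240) [491.7 257.3 151.8]
(359, 218) [ 556.1 -200.4  140. ]
(397, 220) [ 550.7 -303.9  141.3]
(265, 259) [446.5  57.6  95.7]
(257, 188) [651.   83.3  94.5]
(375, 240) [ 515.1 -272.8   -7. ]
(336, 212) [ 587.4 -146.7   65. ]
(415, 212) [ 601.3 -396.8    0.8]
(336, 230) [ 536.4 -147.4   51.2]
(413, 232) [ 531.6 -372.9   50.6]
(215, 260) [446.  202.6  61.7]
(180, 196) [635.3 313.6  56.5]
(240, 188) [659.9 136.1  58.8]
(250, 268) [423.8 102.   58.5]
top table -0.2623392488360683 3.0315409449325332
floor 2805 [554.67608632 197.04817956  55.41682877] ((577.65576171875, -14.598114013671875), (260.5660400390625, 691.5743408203125), 9.482702255249023)
comp 115 [184.5 216.7] [554.4 274.4 154.5] [537.5 262. ] [571.1 287.9] 161.7
comp 90 [363.  223.8] [ 538.1 -209.4  149.9] [ 521.4 -220.5] [ 552.1 -197.9] 158.4
comp 94 [402.  224.9] [ 535.2 -314.3  150.2] [ 519.3 -326.6] [ 550.  -303.3] 158.9
comp 118 [187.5 242.1] [485.8 263.2 154.2] [467.4 251.1] [503.  276.2] 160.2
red 86 [451.77633527  60.38199945  85.60524974] [466.42757748  75.94156385 103.17275262]
scene table -0.693869774651818 2.7578510513873704
floor 2379 [574.17742338 199.04036662  54.70796071] ((553.042724609375, -17.22784423828125), (240.4185791015625, 718.1220092773438), 4.445675373077393)
comp 18 [363.1 109.3] [102.2  13.  156.8] [100.1   4. ] [107.1  20.8] 168.6
comp 54 [203.2 143.8] [ 543.7 -311.5  149.9] [ 523.2 -324.6] [ 553.7 -299.4] 157.6
comp 57 [227.7 158.4] [ 546.8 -205.3  150.7] [ 526.7 -220.4] [ 554.9 -194.6] 158.3
comp 107 [374.6 220.9] [491.4 265.9 153.7] [468.4 252.2] [507.4 278.2] 157.8
comp 118 [365.4 240.6] [560.9 276.7 153.7] [538.1 262.9] [577.5 289.8] 159.0
red 113 [452.69534648  62.97911813  82.50230322] [469.87718649  77.6470898  101.82237332]
```

View pics/crop1.png

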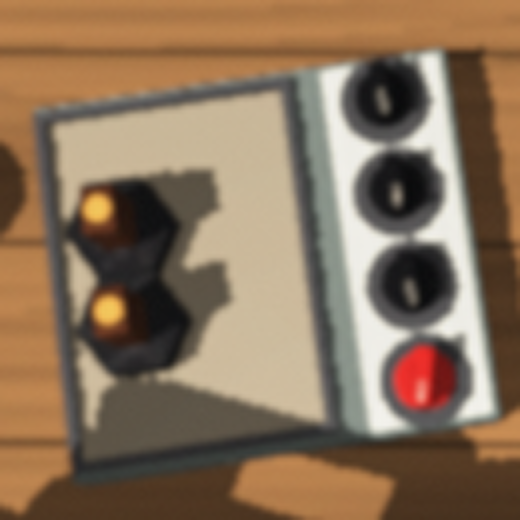

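The crop shows the tray turned about 9° in the world, the pair touching, and the red knob at (425,378) in the crop with its white pointer towards the robot end. I'll fit models to the depth for exact poses.

```bash
cat > fit.py <<'E'
from h import *
from scipy.optimize import least_squares
def box(p,c,h):
    q=abs(p-c)-h; return np.linalg.norm(np.maximum(q,0),axis=1)+np.minimum(q.max(1),0)
def hexp(p,zc=15,h=15,a=35):
    x,y=abs(p[:,0]),abs(p[:,1]); d=np.maximum(x,x*.5+y*.8660254)-a
    w=np.stack([d,abs(p[:,2]-zc)-h],1); return np.linalg.norm(np.maximum(w,0),axis=1)+np.minimum(w.max(1),0)
def stamp(p): return np.minimum(hexp(p),box(p,[0,0,65],[17,12,35]))
def knob(p): # origin on strip
    r=np.hypot(p[:,0],p[:,1])-22; w=np.stack([r,abs(p[:,2]-6)-6],1)
    cyl=np.linalg.norm(np.maximum(w,0),axis=1)+np.minimum(w.max(1),0)
    return np.minimum(cyl,box(p,[0,0,28],[21,7,16]))
def near(Ps,c,r,zlo):
    out=[]
    for P,ok in Ps:
        Q=P[ok]; m=(np.hypot(Q[:,0]-c[0],Q[:,1]-c[1])<r)&(Q[:,2]>zlo)&(Q[:,2]<185); out.append(Q[m])
    return out
def clouds(names=("top","scene"),files=None):
    o=[]
    for n in names:
        z=np.load((files or {}).get(n,n+".npz")); d=z["d"]; o.append((cloud(n,d),d>0))
    return o
def fit_up(sdf,Q,x0,z0,yaw0):
    f=lambda v:sdf(Ro.from_euler("z",-v[2],degrees=True).apply(Q-[v[0],v[1],z0]))
    r=least_squares(f,[*x0,yaw0],loss="soft_l1",f_scale=3,x_scale=[1,1,2],diff_step=1e-3); return r.x,r.cost/len(Q)
def lean(yaw): return Ro.from_euler("z",yaw,degrees=True)*Ro.from_euler("y",-25,degrees=True)
def fit_lean(Q,x0,yaw0):
    f=lambda v:stamp(lean(v[3]).inv().apply(Q-v[:3]))
    r=least_squares(f,[*x0,yaw0],loss="soft_l1",f_scale=3,diff_step=1e-3); return r.x,r.cost/len(Q)
E
cat > run1.py <<'E'
from fit import *
Cs=clouds()
def do(lbl,fn,c,r,zl):
    N=near(Cs,c,r,zl)
    for n,Q in zip(("top","scene","both"),N+[np.vstack(N)]):
        v,k=fn(Q); print(lbl,n,len(Q),np.round(v,1),round(k,2))
do("trayL",lambda Q:fit_up(stamp,Q,(489,264),55,9),(489,264),37,63)
do("trayR",lambda Q:fit_up(stamp,Q,(558,275),55,9),(558,275),37,63)
# rack sheet
for n,(P,ok) in zip(("top","scene"),Cs):
    Q=P[ok]; m=(Q[:,0]>525)&(Q[:,0]<605)&(Q[:,1]<-140)&(Q[:,1]>-380)&(Q[:,2]>30)&(Q[:,2]<88); Q=Q[m]
    f=lambda v:(Ro.from_euler("z",-v[0],degrees=True).apply(Q-[v[1],-260,65]))@[-np.sin(np.radians(25)),0,np.cos(np.radians(25))]
    r=least_squares(f,[0,570],loss="soft_l1",f_scale=3); print("sheet",n,len(Q),r.x,r.cost/len(Q))
for l,y in(("rackL",-205),("rackR",-312)):
    do(l,lambda Q:fit_lean(Q,(575,y,65),0),(555,y),42,88)
for i,(x,y) in enumerate([(451,62),(518,71),(587,82),(656,93)]):
    do("knob%d"%i,lambda Q:fit_up(knob,Q,(x,y),55,9 if i else -5),(x,y),26,59)
E
python3 run1.py
```

```text
trayL top 521 [486.4 264.5   8.3] 1.72
trayL scene 473 [487.  264.4  10.6] 0.97
trayL both 994 [486.8 264.5   9.9] 1.37
trayR top 501 [555.6 275.6   7.8] 1.56
trayR scene 657 [556.6 275.4   9. ] 0.99
trayR both 1158 [556.4 275.5   8.4] 1.25
sheet top 1295 [ -1.47993092 580.79001196] 22.81348932105076
sheet scene 706 [ -6.04456463 571.28602973] 21.172537307617926
rackL top 360 [ 575.5 -210.7   58.8   -1.9] 1.27
rackL scene 347 [ 577.  -210.1   58.4   -1.4] 0.95
rackL both 707 [ 576.2 -210.4   58.8   -1.9] 1.17
rackR top 388 [ 572.1 -316.    58.7   -1.5] 1.29
rackR scene 352 [ 573.9 -315.9   58.2   -1.7] 0.93
rackR both 740 [ 573.1 -315.8   58.7   -1.1] 1.21
knob0 top 230 [4.504e+02 5.990e+01 3.000e-01] 2.27
knob0 scene 209 [450.   57.4  -2. ] 2.01
knob0 both 439 [450.3  58.6  -2.4] 2.28
knob1 top 230 [517.5  69.5  13. ] 2.21
knob1 scene 213 [518.6  67.7   9.6] 1.4
knob1 both 443 [518.2  68.6   9.9] 1.9
knob2 top 233 [586.9  80.5  10.3] 2.35
knob2 scene 234 [587.7  79.7   9.3] 1.73
knob2 both 467 [587.4  79.9   8.1] 2.05
knob3 top 230 [655.9  91.7  11.6] 1.91
knob3 scene 253 [656.6  90.4  12.8] 1.7
knob3 both 483 [656.3  91.   10.6] 1.85
```

Call:
send_rows(targets=[[[0,0,-0.065,0.086,-0.2,0.01,-1],[0,0,-0.065,0.086,-0.2,0.01,-1],[0,0,-0.065,0.086,-0.2,0.01,-1],[0,0,-0.065,0.086,-0.2,0.01,-1],[0,0,-0.065,0.086,-0.2,0.01,-1],[0,0,-0.065,0.086,-0.2,0.01,-1],[0,0,-0.065,0.086,-0.2,0.01,-1],[0,0,-0.065,0.086,-0.2,0.01,-1],[0,0,-0.065,0.086,-0.2,0.01,-1],[0,0,-0.065,0.086,-0.2,0.01,-1],[0,0,-0.065,0.086,-0.2,0.01,-1],[0,0,-0.065,0.086,-0.2,0.01,-1]]])

```text
time_s: 2.1
ee_pos: [420.5, 52.1, 238.4]
ee_rot: [179.9, -0.0, 87.7]
force: [0.3, 0.5, 0.1]
gripper_width: 91.1
gripper_force: 0.0
```

```bash
cat >> h.py <<'E'
def plan(pos,R,nmax=None,maxmm=45,maxdeg=7.5):
    "total move to pos,R in the units of the rows, and per-row values"
    s=env.state(); R0=Ro.from_euler("xyz",s["ee_rot"],degrees=True)
    rv=(R*R0.inv()).as_rotvec(degrees=True); d=np.asarray(pos)-s["ee_pos"]
    n=nmax or max(1,int(np.ceil(max(np.linalg.norm(d)/maxmm,np.linalg.norm(rv)/maxdeg))))
    print("t",round(s["time_s"],2),"pos",np.round(s["ee_pos"],1),"rot",np.round(s["ee_rot"],1),"w",round(s["gripper_width"],1),"F",np.round(s["force"],1))
    print("rows",n,"each",np.round(np.r_[rv/90/n,d/200/n],4).tolist(),"d",np.round(d,1),"rv",np.round(rv,1))
def down(yaw): return Ro.from_euler("xyz",[180,0,yaw],degrees=True)
def leant(yaw): # tool for stamp leaning on the rack (rack yaw), tool y along stamp x
    return Ro.from_euler("z",yaw,degrees=True)*Ro.from_euler("y",-25,degrees=True)*down(90)
E
python3 -c "
from h import *
plan((524.5,-208.8,172),leant(-1.7))"
```

```text
t 2.1 pos [420.5  52.1 238.4] rot [179.9  -0.   87.7] w 91.1 F [0.3 0.5 0.1]
rows 7 each [-0.0014, -0.0396, 0.0009, 0.0743, -0.1864, -0.0474] d [ 104.  -260.9  -66.4] rv [ -0.9 -24.9   0.6]
```

Call:
send_rows(targets=[[[-0.001,-0.04,0.001,0.074,-0.186,-0.047,-1],[-0.001,-0.04,0.001,0.074,-0.186,-0.047,-1],[-0.001,-0.04,0.001,0.074,-0.186,-0.047,-1],[-0.001,-0.04,0.001,0.074,-0.186,-0.047,-1],[-0.001,-0.04,0.001,0.074,-0.186,-0.047,-1],[-0.001,-0.04,0.001,0.074,-0.186,-0.047,-1],[-0.001,-0.04,0.001,0.074,-0.186,-0.047,-1],[0,0,0,0,0,0,-1],[0,0,0,0,0,0,-1]]])

```text
time_s: 3.0
ee_pos: [523.1, -207.1, 171.6]
ee_rot: [154.9, -0.2, 88.5]
force: [-0.7, 0.0, 0.9]
gripper_width: 91.2
gripper_force: 0.0
```

```bash
python3 -c "
from h import *
plan((558.3,-209.8,97.7),leant(-1.7),maxmm=20)
p,d=optics.grab_frame('scene');cv2.imwrite('pics/s1.png',cv2.resize(p[80:280,120:400],None,fx=2.5,fy=2.5)[:,:,::-1])"
```

```text
t 3.0 pos [ 523.1 -207.1  171.6] rot [154.9  -0.2  88.5] w 91.2 F [-0.7  0.   0.9]
rows 5 each [-0.0004, 0.0003, -0.0005, 0.0352, -0.0027, -0.0739] d [ 35.2  -2.7 -73.9] rv [-0.2  0.1 -0.2]
```

View pics/s1.png

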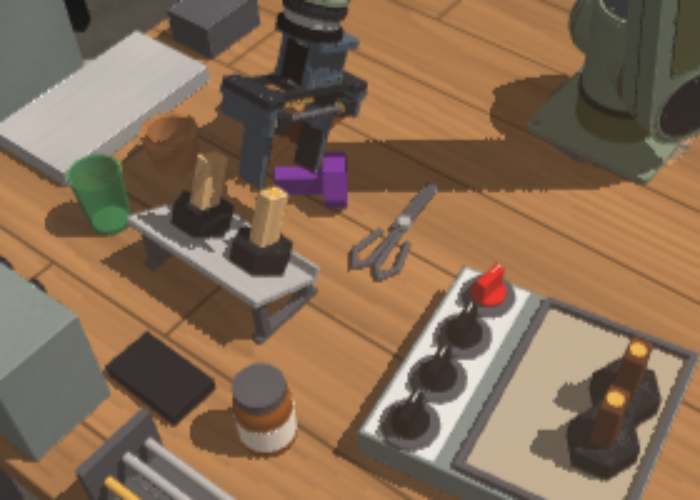

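The gripper sits over the left rack stamp: grip at (268,220) in the crop, fingertips at (255,180) and (310,170). Next I go down along the lean and grip.

Call:
send_rows(targets=[[[0,0,0,0.035,-0.003,-0.074,-1],[0,0,0,0.035,-0.003,-0.074,-1],[0,0,0,0.035,-0.003,-0.074,-1],[0,0,0,0.035,-0.003,-0.074,-1],[0,0,0,0.035,-0.002,-0.074,-1],[0,0,0,0,0,0,-1],[0,0,0,0,0,0,-1]]], grip_force=25)

```text
time_s: 3.75
ee_pos: [559.0, -208.2, 98.8]
ee_rot: [154.8, -0.1, 88.8]
force: [-0.1, 0.5, 0.6]
gripper_width: 91.1
gripper_force: 0.0
```

```bash
python3 -c "
from h import *
plan((558.3,-209.8,97.7),leant(-1.7),maxmm=20)"
```

```text
t 3.75 pos [ 559.  -208.2   98.8] rot [ 1.548e+02 -1.000e-01  8.880e+01] w 91.1 F [-0.1  0.5  0.6]
rows 1 each [-0.0012, 0.0025, -0.0052, -0.0036, -0.0082, -0.0055] d [-0.7 -1.6 -1.1] rv [-0.1  0.2 -0.5]
```

Call:
send_rows(targets=[[[0,0,-0.005,-0.004,-0.008,0,-1],[0,0,0,0,0,0,0.3],[0,0,0,0,0,0,0.6],[0,0,0,0,0,0,1],[0,0,0,0,0,0,1],[0,0,0,0,0,0,1],[0,0,0,0,0,0,1],[0,0,0,0,0,0,1],[0,0,0,0,0,0,1]]], grip_force=25)

```text
time_s: 4.65
ee_pos: [557.7, -211.0, 98.1]
ee_rot: [154.8, -0.1, 88.2]
force: [-0.2, 0.3, 0.3]
gripper_width: 34.0
gripper_force: 25.0
```

Call:
send_rows(targets=[[[0,0,0,-0.016,0,0.034,1],[0,0,0,-0.032,0.001,0.068,1],[0,0,0,-0.032,0.001,0.068,1],[0,0,0,-0.032,0.001,0.068,1],[0,0,0,-0.032,0.001,0.068,1],[0,0.05,0,0,0.05,0.1,1],[0,0.05,0,0,0.1,0.08,1],[0,0.05,0,0,0.1,0.05,1],[0,0.05,0,0,0.1,0,1],[0,0.05,0,0,0.1,0,1],[0,0,0,0,0,0,1],[0,0,0,0,0,0,1]]])

```text
time_s: 5.85
ee_pos: [528.7, -120.0, 204.7]
ee_rot: [177.3, 0.6, 88.4]
force: [-0.0, -0.4, -3.5]
gripper_width: 34.1
gripper_force: 25.0
```

```bash
cat > g.py <<'E'
from h import *
ex=np.array([np.cos(np.radians(9)),np.sin(np.radians(9)),0]); ey=np.array([-ex[1],ex[0],0])
mid=np.array([521.5,270.0,0])
N=mid-60.62*ey; S=N-70*ex
E
python3 -c "
from g import *
s=env.state(); print(s['force'],s['gripper_width'])
print(N,S)
plan(N-6*ey+[0,0,185],down(99))"
```

```text
[-1.77886442e-03 -4.25895533e-01 -3.53300249e+00] 34.06383986938297
[530.98305727 210.12633279   0.        ] [461.84487343 199.17592024   0.        ]
t 5.85 pos [ 528.7 -120.   204.7] rot [177.3   0.6  88.4] w 34.1 F [-0.  -0.4 -3.5]
rows 8 each [0.0006, 0.0037, 0.0148, 0.002, 0.2026, -0.0123] d [  3.2 324.2 -19.7] rv [ 0.4  2.7 10.6]
```

Call:
send_rows(targets=[[[0,0.004,0.015,0.002,0.203,-0.012,1],[0,0.004,0.015,0.002,0.203,-0.012,1],[0,0.004,0.015,0.002,0.203,-0.012,1],[0,0.004,0.015,0.002,0.203,-0.012,1],[0,0.004,0.015,0.002,0.203,-0.012,1],[0,0.004,0.015,0.002,0.203,-0.012,1],[0,0.004,0.014,0.002,0.203,-0.012,1],[0,0.003,0.014,0.002,0.203,-0.012,1],[0,0,0,0,0,0,1],[0,0,0,0,0,0,1],[0,0,0,0,0,0,1]]])

```text
time_s: 6.95
ee_pos: [532.0, 203.0, 186.0]
ee_rot: [-179.9, 0.5, 98.9]
force: [-0.5, -0.1, -3.5]
gripper_width: 34.1
gripper_force: 25.0
```

```bash
cat > see.py <<'E'
from fit import *
from g import *
import sys
def stampfree(p,v):  # full pose: x,y,z, rotvec small deg on top of yaw 9
    return stamp((Ro.from_euler("z",9,degrees=True)*Ro.from_rotvec(v[3:],degrees=True)).inv().apply(p-v[:3]))
def see(tag,held=None,pts=()):
    Cs=[]
    for n in("top","scene"):
        p,d=optics.grab_frame(n); cv2.imwrite(f"pics/{tag}_{n}.png",p[:,:,::-1]); np.savez(f"{tag}_{n}.npz",p=p,d=d); Cs.append((cloud(n,d),d>0))
    out={}
    for l,c in pts:
        for n,Q in zip(("top","scene","both"),(lambda N_:N_+[np.vstack(N_)])(near(Cs,c,37,63))):
            if len(Q)<60: print(l,n,len(Q),"few"); continue
            v,k=fit_up(stamp,Q,c[:2],55,9); print(l,n,len(Q),np.round(v,1),round(k,2)); out[l,n]=v
    if held is not None:
        c=np.array(held,float)
        for n,(P,ok) in zip(("top","scene"),Cs):
            Q=P[ok]; m=(np.hypot(*(Q[:,:2]-c[:2]).T)<46)&(Q[:,2]>c[2]-4)&(Q[:,2]<c[2]+36); Q=Q[m]
            r=least_squares(lambda v:stampfree(Q,np.r_[v[:3],0,0,v[3]]),[*c,0],loss="soft_l1",f_scale=3,diff_step=1e-3)
            print("held",n,len(Q),np.round(r.x,1),round(r.cost/len(Q),2))
    return out
E
python3 -c "
from see import *
T=N-6*ey
plan(T+[0,0,185],down(99))
s=env.state()['ee_pos']
see('a',held=s-[0,0,43],pts=[('L',(486.7,264.4)),('R',(556.2,275.5))])
"
```

```text
t 6.95 pos [532. 203. 186.] rot [-179.9    0.5   98.9] w 34.1 F [-0.5 -0.1 -3.5]
rows 1 each [0.0052, -0.0002, 0.0016, -0.0004, 0.006, -0.0052] d [-0.1  1.2 -1. ] rv [ 0.5 -0.   0.1]
L top 90 [485.6 263.7  21.2] 1.08
L scene 474 [486.7 264.3   8.5] 1.06
L both 564 [486.7 264.2   9. ] 1.09
R top 11 few
R scene 643 [556.4 275.6   9.1] 0.85
R both 654 [556.5 275.6   9.2] 0.86
held top 72 [ 5.305e+02  2.045e+02  1.434e+02 -2.000e-01] 0.99
held scene 390 [ 5.327e+02  2.035e+02  1.419e+02 -5.000e-01] 0.68
```

Call:
send_rows(targets=[[[0.005,0,0.002,-0.004,0.013,0,1],[0,0,0,0,0,-0.06,1],[0,0,0,0,0,-0.06,1],[0,0,0,0,0,-0.06,1],[0,0,0,0,0,-0.06,1],[0,0,0,0,0,-0.06,1],[0,0,0,0,0,-0.06,1],[0,0,0,0,0,-0.04,1],[0,0,0,0,0,0,1],[0,0,0,0,0,0,1]]])

```text
time_s: 8.05
ee_pos: [531.7, 207.3, 106.2]
ee_rot: [180.0, -0.0, 99.1]
force: [-0.0, -0.6, -3.7]
gripper_width: 33.8
gripper_force: 25.0
```

```bash
python3 -c "
from see import *
s=env.state(); plan(N+[0,0,102],down(99))
see('b',held=s['ee_pos']-[0,0,44],pts=[('L',(486.7,264.4)),('R',(556.2,275.5))])
"
```

```text
t 8.05 pos [531.7 207.3 106.2] rot [180.   -0.   99.1] w 33.8 F [-0.  -0.6 -3.7]
rows 1 each [-0.0004, 0.0003, -0.0014, -0.0038, 0.0139, -0.0212] d [-0.8  2.8 -4.2] rv [-0.   0.  -0.1]
L top 45 few
L scene 467 [486.8 264.5   9.6] 0.91
L both 512 [486.8 264.5   8.6] 0.95
R top 47 few
R scene 654 [556.5 275.4   9.8] 1.12
R both 701 [556.4 275.4  10.2] 1.14
held top 45 [548.5 201.9  62.4   1.3] 1.82
held scene 325 [532.  211.8  62.1  -1.9] 1.57
```

```bash
cat > joint.py <<'E'
from fit import *
from g import *
def joint(tag,cs,zs,cams=("scene",),yaws=True,zmax=87):
    "cs: list of (x,y) guesses, zs: underside heights; heads+floor union fit"
    for cam_ in cams:
        z=np.load(f"{tag}_{cam_}.npz"); P=cloud(cam_,z["d"]); Q=P[z["d"]>0]; cs=np.array(cs,float)
        dm=np.min([np.hypot(*(Q[:,:2]-c).T) for c in cs],0)
        loc=(Q-[*mid[:2],0])@np.c_[ex,ey,[0,0,1]]
        Q=Q[(dm<52)&(Q[:,2]>45)&(Q[:,2]<zmax)&(abs(loc[:,0]+0)<118)&(loc[:,1]<44)&(loc[:,1]>-115)]
        def f(v):
            d=np.abs(Q[:,2]-55-v[-1])
            s=Q[:,2]-55-v[-1]
            for i,(x,y,a) in enumerate(v[:-1].reshape(-1,3)):
                p=Ro.from_euler("z",-a,degrees=True).apply(Q-[x,y,zs[i]+v[-1]]); s=np.minimum(s,stamp(p))
            return s
        v0=np.r_[np.c_[cs,np.full(len(cs),9.)].ravel(),0]
        r=least_squares(f,v0,loss="soft_l1",f_scale=2,diff_step=1e-4)
        V=r.x[:-1].reshape(-1,3); print(tag,cam_,len(Q),np.round(V,1).tolist(),"dz",round(r.x[-1],2),"c",round(r.cost/len(Q),2))
        for i in range(len(V)):
            for j in range(i): 
                d=V[i,:2]-V[j,:2]; print("  ",j,i,"dist",round(np.hypot(*d),1),"local",np.round([d@ex[:2],d@ey[:2]],1))
    return V
E
python3 -c "
from joint import *
joint('b',[(486.7,264.4),(556.3,275.5),(532,208)],[55,55,62])
joint('b',[(486.7,264.4),(556.3,275.5),(532,204)],[55,55,62])"
```

```text
b scene 1374 [[486.5, 264.9, 9.5], [556.7, 275.7, 8.7], [532.3, 208.3, 9.2]] dz -0.63 c 0.82
   0 1 dist 71.0 local [71.  -0.3]
   0 2 dist 72.8 local [ 36.4 -63.1]
   1 2 dist 71.7 local [-34.7 -62.8]
b scene 1386 [[486.5, 264.9, 9.5], [556.7, 275.7, 8.7], [532.3, 208.3, 9.2]] dz -0.63 c 0.82
   0 1 dist 71.0 local [71.  -0.3]
   0 2 dist 72.8 local [ 36.4 -63.1]
   1 2 dist 71.7 local [-34.7 -62.8]
```

Call:
send_rows(targets=[[[0,0,0,-0.005,0.005,-0.012,1],[0,0,0,0,0,-0.013,1],[0,0,0,0,0,0,1],[0,0,0,0,0,0,1]]])

```text
time_s: 8.55
ee_pos: [530.5, 208.2, 101.1]
ee_rot: [180.0, -0.0, 99.1]
force: [-0.6, 0.7, -4.3]
gripper_width: 33.5
gripper_force: 25.0
```

Call:
send_rows(targets=[[[0,0,0,-0.0004,0.0025,0,1],[0,0,0,-0.0004,0.0025,0,1],[0,0,0,0,0,0,1],[0,0,0,0,0,0,1]]])

```text
time_s: 8.95
ee_pos: [530.5, 209.2, 101.3]
ee_rot: [180.0, -0.0, 99.1]
force: [0.1, -1.6, -2.1]
gripper_width: 33.9
gripper_force: 25.0
```

```bash
python3 -c "
from joint import *
for i in range(1):
    p,d=optics.grab_frame('scene'); np.savez('c_scene.npz',p=p,d=d); p,d=optics.grab_frame('scene'); np.savez('c2_scene.npz',p=p,d=d)
for t in('c','c2'): joint(t,[(486.7,264.4),(556.3,275.5),(531,210)],[55,55,57])
for i in range(3): print(env.state()['force'])"
```

```text
c scene 1401 [[487.7, 264.3, 9.3], [556.8, 275.6, 8.8], [531.0, 209.4, 9.5]] dz -0.72 c 0.78
   0 1 dist 70.1 local [70.1  0.3]
   0 2 dist 70.0 local [ 34.2 -61. ]
   1 2 dist 71.0 local [-35.8 -61.3]
c2 scene 1415 [[485.7, 265.0, 8.2], [556.7, 275.7, 8.7], [531.1, 209.9, 9.4]] dz -0.76 c 0.81
   0 1 dist 71.8 local [71.8 -0.5]
   0 2 dist 71.4 local [ 36.3 -61.5]
   1 2 dist 70.6 local [-35.6 -61. ]
[ 0.63549402 -1.04547526 -2.39826068]
[ 0.63549402 -1.04547526 -2.39826068]
[ 0.63549402 -1.04547526 -2.39826068]
```

Call:
send_rows(targets=[[[0,0,0,0,0,-0.004,1],[0,0,0,0,0,-0.003,1],[0,0,0,0,0,0,1],[0,0,0,0,0,0,1]]])

```text
time_s: 9.45
ee_pos: [530.5, 209.2, 99.7]
ee_rot: [180.0, -0.0, 99.1]
force: [0.2, -1.2, -3.7]
gripper_width: 34.0
gripper_force: 25.0
```

Call:
send_rows(targets=[[[0,0,0,0,0.002,-0.003,1],[0,0,0,0,0,0,1],[0,0,0,0,0,0,1]]])

```text
time_s: 9.75
ee_pos: [530.4, 209.6, 99.2]
ee_rot: [180.0, -0.0, 99.1]
force: [1.2, -0.9, -3.9]
gripper_width: 34.0
gripper_force: 25.0
```

Call:
send_rows(targets=[[[0,0,0,0,0,-0.003,1],[0,0,0,0,0,0,1],[0,0,0,0,0,-0.003,1],[0,0,0,0,0,0,1],[0,0,0,0,0,0,1]]])

```text
time_s: 10.25
ee_pos: [530.4, 209.5, 98.5]
ee_rot: [180.0, -0.0, 99.1]
force: [-0.4, -1.9, 3.7]
gripper_width: 33.9
gripper_force: 25.0
```

Call:
send_rows(targets=[[[0,0,0,0,0,-0.003,1],[0,0,0,0,0,0,1],[0,0,0,0,0,0,1]]])

```text
time_s: 10.55
ee_pos: [530.4, 209.6, 98.5]
ee_rot: [180.0, -0.0, 99.1]
force: [-2.1, -4.3, 7.2]
gripper_width: 34.2
gripper_force: 25.0
```

Call:
send_rows(targets=[[[0,0,0,0,0,0.003,1],[0,0,0,0,0,0,1]]])

```text
time_s: 10.75
ee_pos: [530.4, 209.6, 98.5]
ee_rot: [180.0, -0.0, 99.1]
force: [-1.4, -3.5, 6.3]
gripper_width: 34.3
gripper_force: 25.0
```

```bash
cat > avg.py <<'E'
from joint import *
import io,contextlib
def avg(tag,cs,zs,n=6,cams=("scene",),zmax=87):
    for cam_ in cams:
        D=[]
        for i in range(n):
            p,d=optics.grab_frame(cam_); D.append(d)
        D=np.array(D); m=(D>0).all(0); np.savez(f"{tag}_{cam_}.npz",p=p,d=np.where(m,np.mean(D,0),0).astype(np.float32))
        cv2.imwrite(f"pics/{tag}_{cam_}.png",p[:,:,::-1])
        V=joint(tag,cs,zs,(cam_,),zmax=zmax)
    print("F",np.round(env.state()["force"],1)); return V
E
python3 -c "
from avg import *
avg('d',[(486.7,264.4),(556.3,275.5),(531,210)],[55,55,55])"
```

```text
d scene 1447 [[485.7, 265.2, 8.9], [556.6, 275.6, 9.1], [530.9, 210.2, 9.3]] dz -0.61 c 0.22
   0 1 dist 71.7 local [71.7 -0.9]
   0 2 dist 71.2 local [ 36.  -61.4]
   1 2 dist 70.2 local [-35.7 -60.5]
F [-1.6 -3.3  6.6]
```

Call:
send_rows(targets=[[[0,0,0,0,0,0.004,1],[0,0,0,0,0,0,1],[0,0,0,0,0,0,0.5],[0,0,0,0,0,0,0.2],[0,0,0,0,0,0,0.1],[0,0,0,0,0,0,0],[0,0,0,0,0,0,0],[0,0,0,0,0,0,0]]], grip_force=5)

```text
time_s: 11.85
ee_pos: [530.4, 209.8, 98.8]
ee_rot: [180.0, -0.0, 99.1]
force: [0.1, -0.1, -0.3]
gripper_width: 45.5
gripper_force: 0.0
```

Call:
send_rows(targets=[[[0,0,0,0,0,0.1,0],[0,0,0,0,0,0.2,0],[0,0,0,0,0,0.15,-0.2],[0,0,0,0,-0.15,0.05,-0.4],[0,0,0,0,-0.23,0,-1],[0,0,-0.03,0,-0.23,0,-1],[0,0,-0.03,0,-0.23,0,-1],[0,0,-0.03,0,-0.23,0,-1],[0,0,-0.03,0,-0.23,0,-1],[0,0,0,0,-0.23,0,-1]]], grip_force=25)

```text
time_s: 12.85
ee_pos: [530.1, -98.1, 199.0]
ee_rot: [180.0, -0.0, 88.3]
force: [0.3, 0.1, 0.1]
gripper_width: 91.1
gripper_force: 0.0
```

```bash
python3 -c "
from avg import *
plan((521.3,-314.4,172),leant(-1.7))
avg('e',[(486.7,264.4),(556.3,275.5),(531,210)],[55,55,55],cams=('scene','top'))
avg('e',[(486.7,264.4),(556.3,275.5),(531,210)],[55,55,55],n=4,cams=('scene','top'),zmax=170)"
```

```text
t 12.85 pos [530.1 -98.1 199. ] rot [180.   -0.   88.3] w 91.1 F [0.3 0.1 0.1]
rows 5 each [-0.0017, -0.0554, 0.0, -0.0088, -0.2163, -0.027] d [  -8.8 -216.3  -27. ] rv [ -0.8 -24.9   0. ]
e scene 1655 [[486.6, 264.8, 9.3], [556.5, 275.6, 9.0], [531.0, 210.4, 9.6]] dz -0.63 c 0.2
   0 1 dist 70.8 local [70.8 -0.3]
   0 2 dist 70.3 local [ 35.4 -60.7]
   1 2 dist 70.0 local [-35.4 -60.3]
e top 1728 [[485.6, 264.9, 8.9], [556.0, 275.7, 8.2], [530.1, 210.0, 8.9]] dz 0.02 c 0.41
   0 1 dist 71.2 local [71.2 -0.4]
   0 2 dist 70.6 local [ 35.3 -61.2]
   1 2 dist 70.6 local [-35.9 -60.8]
F [-0.2 -0.1 -0.1]
e scene 2357 [[486.7, 264.8, 9.0], [556.5, 275.6, 9.0], [530.9, 210.2, 8.9]] dz -0.64 c 0.26
   0 1 dist 70.6 local [70.6 -0.3]
   0 2 dist 70.3 local [ 35.1 -60.9]
   1 2 dist 70.2 local [-35.5 -60.5]
e top 2317 [[485.6, 264.8, 8.8], [555.6, 275.5, 9.1], [529.9, 210.4, 8.6]] dz 0.02 c 0.52
   0 1 dist 70.8 local [70.8 -0.4]
   0 2 dist 70.2 local [ 35.2 -60.7]
   1 2 dist 70.0 local [-35.6 -60.3]
F [ 0.1  0.8 -0.2]
```

Call:
send_rows(targets=[[[-0.002,-0.055,0,-0.009,-0.216,-0.027,-1],[-0.002,-0.055,0,-0.009,-0.216,-0.027,-1],[-0.002,-0.055,0,-0.009,-0.216,-0.027,-1],[-0.002,-0.055,0,-0.009,-0.216,-0.027,-1],[-0.002,-0.055,0,-0.009,-0.216,-0.027,-1],[0,0,0,0,0,0,-1],[0,0,0,0,0,0,-1],[0,0,0,0,0,0,-1]]])

```text
time_s: 14.65
ee_pos: [521.7, -311.7, 172.0]
ee_rot: [155.2, 0.1, 88.3]
force: [0.1, 0.1, -0.4]
gripper_width: 91.1
gripper_force: 0.0
```

```bash
python3 -c "
from h import *
plan((555.1,-315.4,97.6),leant(-1.7),maxmm=20)"
```

```text
t 14.65 pos [ 521.7 -311.7  172. ] rot [1.552e+02 1.000e-01 8.830e+01] w 91.1 F [ 0.1  0.1 -0.4]
rows 5 each [0.0003, -0.0005, -0.0001, 0.0334, -0.0037, -0.0744] d [ 33.4  -3.7 -74.4] rv [ 0.1 -0.2 -0. ]
```

Call:
send_rows(targets=[[[0,0,0,0.0334,-0.0037,-0.0744,-1],[0,0,0,0.0334,-0.0037,-0.0744,-1],[0,0,0,0.0334,-0.0037,-0.0744,-1],[0,0,0,0.0334,-0.0037,-0.0744,-1],[0,0,0,0.0334,-0.0037,-0.0744,-1],[0,0,0,0,0,0,-1],[0,0,0,0,0,0,-1]]])

```text
time_s: 15.35
ee_pos: [555.3, -315.2, 97.4]
ee_rot: [155.2, 0.1, 88.4]
force: [0.3, -0.4, -0.6]
gripper_width: 91.1
gripper_force: 0.0
```

Call:
send_rows(targets=[[[0,0,0,0,0,0,0.3],[0,0,0,0,0,0,0.6],[0,0,0,0,0,0,1],[0,0,0,0,0,0,1],[0,0,0,0,0,0,1],[0,0,0,0,0,0,1],[0,0,0,0,0,0,1],[0,0,0,0,0,0,1]]], grip_force=25)

```text
time_s: 16.15
ee_pos: [554.8, -316.1, 97.5]
ee_rot: [155.2, 0.1, 88.3]
force: [-0.4, -0.3, -0.4]
gripper_width: 34.1
gripper_force: 25.0
```

Call:
send_rows(targets=[[[0,0,0,-0.016,0,0.034,1],[0,0,0,-0.032,0.001,0.068,1],[0,0,0,-0.032,0.001,0.068,1],[0,0,0,-0.032,0.001,0.068,1],[0,0,0,-0.032,0.001,0.068,1],[0,0.05,0,-0.05,0,0.1,1],[0,0.05,0,-0.05,0.05,0.1,1],[0,0.05,0,-0.05,0.1,0.1,1],[0,0.05,0,-0.05,0.15,0.05,1],[0,0.05,0,-0.05,0.15,0,1],[0,0.03,0,0,0.1,0,1],[0,0,0,0,0,0,1]]])

```text
time_s: 17.35
ee_pos: [476.6, -203.2, 229.6]
ee_rot: [-179.6, 0.8, 88.7]
force: [0.1, -0.3, -3.2]
gripper_width: 34.0
gripper_force: 25.0
```

```bash
python3 -c "
from g import *
S=np.array([531,210.3,0])-70.3*ex
print(S)
plan(S-8*ex-6*ey+[0,0,185],down(99))"
```

```text
[461.56550966 199.30265711   0.        ]
t 17.35 pos [ 476.6 -203.2  229.6] rot [-179.6    0.8   88.7] w 34.0 F [ 0.1 -0.3 -3.2]
rows 9 each [0.001, -0.0004, 0.0128, -0.0122, 0.2196, -0.0248] d [-22.  395.4 -44.6] rv [ 0.9 -0.3 10.3]
```

Call:
send_rows(targets=[[[0.001,0,0.013,-0.012,0.22,-0.015,1],[0.001,0,0.013,-0.012,0.22,-0.015,1],[0.001,0,0.013,-0.012,0.22,-0.015,1],[0.001,0,0.013,-0.012,0.22,-0.02,1],[0.001,0,0.013,-0.012,0.22,-0.02,1],[0.001,0,0.013,-0.012,0.22,-0.02,1],[0.001,0,0.013,-0.012,0.22,-0.03,1],[0.001,0,0.013,-0.012,0.22,-0.04,1],[0,0,0.01,-0.012,0.22,-0.05,1],[0,0,0,0,0,0,1],[0,0,0,0,0,0,1]]])

```text
time_s: 18.45
ee_pos: [454.4, 190.4, 183.7]
ee_rot: [-179.6, 0.2, 98.8]
force: [0.1, 0.4, -3.7]
gripper_width: 33.8
gripper_force: 25.0
```

```bash
python3 -c "
from g import *
S=np.array([531,210.3,0])-70.3*ex
plan(S-5*ex-3*ey+[-.5,-.7,106],down(99),nmax=7)"
```

```text
t 18.45 pos [454.4 190.4 183.7] rot [-179.6    0.2   98.8] w 33.8 F [ 0.1  0.4 -3.7]
rows 7 each [0.0004, -0.0005, 0.0002, 0.0016, 0.0032, -0.0555] d [  2.2   4.4 -77.7] rv [ 0.2 -0.3  0.2]
```

Call:
send_rows(targets=[[[0.002,-0.004,0.002,0.011,0.022,-0.02,1],[0,0,0,0,0,-0.06,1],[0,0,0,0,0,-0.06,1],[0,0,0,0,0,-0.06,1],[0,0,0,0,0,-0.06,1],[0,0,0,0,0,-0.06,1],[0,0,0,0,0,-0.05,1],[0,0,0,0,0,-0.02,1],[0,0,0,0,0,0,1],[0,0,0,0,0,0,1]]])

```text
time_s: 19.45
ee_pos: [456.9, 195.3, 105.8]
ee_rot: [179.9, 0.0, 99.0]
force: [1.2, -0.4, -3.0]
gripper_width: 34.0
gripper_force: 25.0
```

```bash
python3 -c "
from avg import *
V=avg('f',[(486.7,264.8),(556.5,275.5),(531,210.3),(457,195.5)],[55,55,55,62])
plan(np.r_[V[2,:2],0]-70.3*ex+[0,0,102],down(99),nmax=1)"
```

```text
f scene 1779 [[486.9, 264.8, 9.2], [556.5, 275.5, 9.2], [530.9, 210.3, 9.2], [457.6, 195.5, 8.6]] dz -0.57 c 0.21
   0 1 dist 70.4 local [70.4 -0.2]
   0 2 dist 70.0 local [ 34.9 -60.7]
   1 2 dist 70.1 local [-35.4 -60.4]
   0 3 dist 75.2 local [-39.9 -63.8]
   1 3 dist 127.2 local [-110.2  -63.5]
   2 3 dist 74.9 local [-74.8  -3.1]
F [-0.5 -0.5 -2.4]
t 19.75 pos [456.7 195.2 105.9] rot [179.9   0.   99. ] w 33.8 F [-0.5 -0.5 -2.4]
rows 1 each [-0.0001, 0.0006, 0.0005, 0.0238, 0.0204, -0.0197] d [ 4.8  4.1 -3.9] rv [-0.   0.1  0. ]
```

Call:
send_rows(targets=[[[0,0,0,0.009,0.0075,-0.012,1],[0,0,0,0.0085,0.0075,-0.013,1],[0,0,0,0,0,0,1],[0,0,0,0,0,0,1],[0,0,0,0,0,0,1]]])

```text
time_s: 20.25
ee_pos: [460.0, 198.1, 100.5]
ee_rot: [180.0, 0.0, 99.0]
force: [0.1, -0.2, -2.1]
gripper_width: 34.1
gripper_force: 25.0
```

```bash
python3 -c "
from avg import *
V=avg('g',[(486.7,264.8),(556.5,275.5),(531,210.3),(461,198.5)],[55,55,55,57.5],n=8)"
```

```text
g scene 1765 [[487.0, 264.7, 9.2], [556.6, 275.5, 9.2], [530.9, 210.4, 9.2], [460.5, 198.3, 8.7]] dz -0.64 c 0.16
   0 1 dist 70.5 local [70.5 -0.3]
   0 2 dist 69.9 local [ 34.9 -60.6]
   1 2 dist 70.0 local [-35.5 -60.3]
   0 3 dist 71.5 local [-36.5 -61.4]
   1 3 dist 123.2 local [-107.   -61.2]
   2 3 dist 71.4 local [-71.4  -0.9]
F [-0.7 -0.1 -3.2]
```

Call:
send_rows(targets=[[[0,0,0,0.0025,0.002,-0.003,1],[0,0,0,0.0025,0.002,-0.003,1],[0,0,0,0,0,0,1],[0,0,0,0,0,0,1],[0,0,0,0,0,0,1]]])

```text
time_s: 21.15
ee_pos: [461.0, 198.9, 99.4]
ee_rot: [180.0, 0.0, 99.0]
force: [0.5, -1.1, -3.2]
gripper_width: 33.6
gripper_force: 25.0
```

Call:
send_rows(targets=[[[0,0,0,0.0015,0.001,0,1],[0,0,0,0,0,0,1],[0,0,0,0,0,0,1]]])

```text
time_s: 21.45
ee_pos: [461.2, 199.1, 99.3]
ee_rot: [-180.0, 0.0, 99.0]
force: [-0.7, 0.1, -1.9]
gripper_width: 33.9
gripper_force: 25.0
```

Now lower to the floor and check.

Call:
send_rows(targets=[[[0,0,0,0,0,-0.002,1],[0,0,0,0,0,-0.002,1],[0,0,0,0,0,0,1],[0,0,0,0,0,0,1]]])

```text
time_s: 21.85
ee_pos: [461.2, 199.1, 98.5]
ee_rot: [-180.0, 0.0, 99.0]
force: [-1.1, -0.5, -3.3]
gripper_width: 33.6
gripper_force: 25.0
```

```bash
python3 -c "
from avg import *
V=avg('k',[(486.7,264.8),(556.5,275.5),(531,210.3),(461,198.5)],[55,55,55,55.5],n=8)"
```

```text
k scene 1818 [[487.0, 264.7, 9.0], [556.6, 275.5, 9.1], [530.9, 210.4, 9.1], [460.6, 198.4, 9.4]] dz -0.6 c 0.17
   0 1 dist 70.5 local [70.5 -0.2]
   0 2 dist 69.9 local [ 34.9 -60.5]
   1 2 dist 70.0 local [-35.5 -60.3]
   0 3 dist 71.4 local [-36.4 -61.4]
   1 3 dist 123.1 local [-106.9  -61.1]
   2 3 dist 71.4 local [-71.3  -0.9]
F [-1.8 -0.3 -3.2]
```

Call:
send_rows(targets=[[[0,0,0,0,0,-0.002,1],[0,0,0,0,0,0,1],[0,0,0,0,0,0,1]]])

```text
time_s: 22.55
ee_pos: [461.2, 199.1, 98.2]
ee_rot: [-180.0, 0.0, 99.0]
force: [-2.4, -0.7, -1.6]
gripper_width: 33.7
gripper_force: 25.0
```

Call:
send_rows(targets=[[[0,0,0,0,0,-0.002,1],[0,0,0,0,0,0,1],[0,0,0,0,0,0,1]]])

```text
time_s: 22.85
ee_pos: [461.2, 199.1, 97.7]
ee_rot: [-180.0, 0.0, 99.0]
force: [-2.9, -2.0, -2.1]
gripper_width: 34.1
gripper_force: 25.0
```

Call:
send_rows(targets=[[[0,0,0,0,0,-0.003,1],[0,0,0,0,0,0,1],[0,0,0,0,0,0,1]]])

```text
time_s: 23.15
ee_pos: [461.2, 199.0, 97.6]
ee_rot: [180.0, 0.0, 99.0]
force: [-4.3, -2.3, 5.4]
gripper_width: 33.4
gripper_force: 25.0
```

```bash
python3 -c "
from avg import *
V=avg('l',[(486.7,264.8),(556.5,275.5),(531,210.3),(461,198.5)],[55,55,55,55],n=8)"
```

```text
l scene 1798 [[487.2, 264.6, 9.4], [556.6, 275.5, 9.1], [530.9, 210.3, 9.1], [461.2, 198.9, 9.3]] dz -0.61 c 0.16
   0 1 dist 70.3 local [70.3 -0.2]
   0 2 dist 69.7 local [ 34.7 -60.5]
   1 2 dist 70.1 local [-35.6 -60.3]
   0 3 dist 70.7 local [-36.  -60.8]
   1 3 dist 122.3 local [-106.2  -60.7]
   2 3 dist 70.6 local [-70.6  -0.3]
F [-6.  -1.6  5.7]
```

Call:
send_rows(targets=[[[0,0,0,0,0,0.003,1],[0,0,0,0,0,0,1],[0,0,0,0,0,0,0.5],[0,0,0,0,0,0,0.2],[0,0,0,0,0,0,0.1],[0,0,0,0,0,0,0],[0,0,0,0,0,0,0],[0,0,0,0,0,0,0]]], grip_force=5)

```text
time_s: 24.35
ee_pos: [461.8, 199.3, 97.9]
ee_rot: [179.9, 0.0, 99.0]
force: [0.3, -0.7, -1.1]
gripper_width: 45.8
gripper_force: 0.0
```

Call:
send_rows(targets=[[[0,0,0,0,0,0.1,0],[0,0,0,0,0,0.2,0],[0,0,0,0,0,0.15,0],[0,0,0,0,-0.1,0.05,0],[0,0,0,0,-0.2,0,0],[0,0,0,0,-0.2,0,0],[0,0,0,0,-0.2,0,0],[0,0,0,0,-0.2,0,0],[0,0,0,0,-0.2,0,0],[0,0,0,0,-0.2,0,0],[0,0,0,0,0,0,0]]])

```text
time_s: 25.45
ee_pos: [461.5, -64.7, 197.9]
ee_rot: [180.0, 0.1, 98.7]
force: [-0.1, 0.8, 0.1]
gripper_width: 45.8
gripper_force: 0.0
```

```bash
cat > fin.py <<'E'
from avg import *
def fin(tag):
    G=[(486.7,264.8),(556.5,275.5),(531,210.3),(461,198.9)]
    V=avg(tag,G,[55]*4,n=6,cams=('scene','top'))
    for c in('scene','top'): joint(tag,G,[55]*4,(c,),zmax=170)
def knobs(tag,xs=((450.2,59),(518,68.8),(587.3,80),(656.2,91)),y0=(-2,9,9,9)):
    z={c:np.load(f"{tag}_{c}.npz") for c in('top','scene')}
    Cs=[(cloud(c,z[c]['d']),z[c]['d']>0) for c in z]
    for i,c in enumerate(xs):
        N_=near(Cs,c,26,59)
        for n,Q in zip(("top","scene","both"),N_+[np.vstack(N_)]):
            v,k=fit_up(knob,Q,c,55,y0[i]); print("knob",i,n,np.round(v,1),round(k,2))
E
python3 -c "
from fin import *
fin('m'); knobs('m')"
```

```text
m scene 1958 [[487.4, 264.6, 8.5], [556.6, 275.5, 9.1], [531.0, 210.3, 9.0], [461.3, 198.9, 8.6]] dz -0.63 c 0.21
   0 1 dist 70.1 local [70.1 -0.1]
   0 2 dist 69.7 local [ 34.6 -60.5]
   1 2 dist 70.1 local [-35.5 -60.4]
   0 3 dist 70.7 local [-36.  -60.8]
   1 3 dist 122.3 local [-106.1  -60.8]
   2 3 dist 70.6 local [-70.6  -0.4]
m top 2192 [[485.6, 265.5, 8.0], [556.2, 276.2, 7.9], [530.6, 209.9, 8.5], [460.5, 199.2, 8.7]] dz 0.0 c 0.41
   0 1 dist 71.4 local [71.4 -0.4]
   0 2 dist 71.5 local [ 35.7 -61.9]
   1 2 dist 71.1 local [-35.7 -61.5]
   0 3 dist 70.9 local [-35.2 -61.5]
   1 3 dist 122.9 local [-106.6  -61.1]
   2 3 dist 70.9 local [-70.9   0.4]
F [-0.1  0.4 -0. ]
m scene 2846 [[486.7, 264.8, 8.7], [556.5, 275.5, 9.1], [530.9, 210.2, 9.1], [461.7, 199.2, 8.4]] dz -0.63 c 0.19
   0 1 dist 70.6 local [70.6 -0.3]
   0 2 dist 70.2 local [ 35.1 -60.9]
   1 2 dist 70.2 local [-35.5 -60.5]
   0 3 dist 70.2 local [-35.  -60.8]
   1 3 dist 121.7 local [-105.6  -60.5]
   2 3 dist 70.1 local [-70.1   0. ]
m top 2915 [[485.7, 264.9, 8.6], [555.7, 275.6, 9.0], [530.0, 210.3, 8.6], [460.6, 199.4, 8.9]] dz 0.03 c 0.39
   0 1 dist 70.9 local [70.9 -0.4]
   0 2 dist 70.4 local [ 35.3 -60.9]
   1 2 dist 70.2 local [-35.6 -60.5]
   0 3 dist 70.2 local [-35.  -60.8]
   1 3 dist 121.9 local [-105.9  -60.4]
   2 3 dist 70.3 local [-70.3   0.1]
knob 0 top [449.9  57.7  -2. ] 1.38
knob 0 scene [449.7  56.7  -3.2] 1.0
knob 0 both [449.8  57.1  -4. ] 1.23
knob 1 top [517.6  68.2  11.7] 1.21
knob 1 scene [518.6  67.8   8.6] 0.88
knob 1 both [518.2  68.   10.2] 1.08
knob 2 top [586.7  79.7   9.7] 1.23
knob 2 scene [587.8  78.9   6.8] 1.02
knob 2 both [587.4  79.3   9.8] 1.16
knob 3 top [655.8  90.6  10.5] 1.24
knob 3 scene [656.8  89.9   8.9] 0.91
knob 3 both [656.4  90.    8.7] 1.09
```

Call:
send_rows(targets=[[[0,0,0.0725,-0.005,0.05,-0.025,0],[0,0,0.0725,-0.005,0.05,-0.025,0],[0,0,0.0725,-0.005,0.05,-0.025,0],[0,0,0.0725,-0.005,0.05,-0.025,0],[0,0,0.0725,-0.005,0.05,-0.025,0],[0,0,0.0725,-0.005,0.05,-0.025,0],[0,0,0.0725,-0.005,0.05,-0.025,0],[0,0,0.0725,-0.005,0.05,-0.025,0],[0,0,0.0725,-0.005,0.05,-0.025,0],[0,0,0.0725,-0.005,0.05,-0.025,0],[0,0,0.0725,-0.005,0.05,-0.025,0],[0,0,0.0725,-0.005,0.05,-0.025,0]]])

```text
time_s: 27.25
ee_pos: [449.3, 59.7, 137.6]
ee_rot: [180.0, 0.0, 177.5]
force: [-0.2, -0.7, 0.2]
gripper_width: 45.4
gripper_force: 0.0
```

```bash
python3 -c "
from g import *
plan((449.5,57.3,130),down(177))"
```

```text
t 27.25 pos [449.3  59.7 137.6] rot [180.    0.  177.5] w 45.4 F [-0.2 -0.7  0.2]
rows 1 each [-0.0001, 0.0002, -0.006, 0.0009, -0.012, -0.038] d [ 0.2 -2.4 -7.6] rv [-0.   0.  -0.5]
```

Call:
send_rows(targets=[[[0,0,-0.005,0.001,-0.012,-0.05,0],[0,0,0,0,0,-0.06,0],[0,0,0,0,0,-0.06,0],[0,0,0,0,0,-0.06,0],[0,0,0,0,0,-0.05,0],[0,0,0,0,0,-0.03,0],[0,0,0,0,0,0,0],[0,0,0,0,0,0,0]]])

```text
time_s: 28.05
ee_pos: [449.8, 56.6, 75.9]
ee_rot: [180.0, 0.0, 176.8]
force: [-0.3, 0.0, -0.1]
gripper_width: 45.6
gripper_force: 0.0
```

Call:
send_rows(targets=[[[0,0,0,0,0,0,0.4],[0,0,0,0,0,0,0.6],[0,0,0,0,0,0,0.8],[0,0,0,0,0,0,1],[0,0,0,0,0,0,1],[0,0,0,0,0,0,1],[0,0,0,0,0,0,1]]], grip_force=12)

```text
time_s: 28.75
ee_pos: [449.7, 56.3, 76.0]
ee_rot: [-180.0, 0.0, 176.8]
force: [-0.2, -3.9, 2.4]
gripper_width: 13.9
gripper_force: 12.0
```

```bash
python3 -c "
from g import *
s=env.state();print(s['torque'],s['qpos'])
plan((449.5,57.3,s['ee_pos'][2]),down(99))"
```

```text
[-0.73563883 -0.00153746  0.04220389] [ 5.70850950e+00  1.57270417e+01  1.16379938e+02 -5.75998731e-02
  4.78644408e+01 -8.10853500e+01]
t 28.75 pos [449.7  56.3  76. ] rot [-180.     0.   176.8] w 13.9 F [-0.2 -3.9  2.4]
rows 11 each [0.0001, 0.0, -0.0786, -0.0001, 0.0005, 0.0] d [-0.2  1.   0. ] rv [  0.1   0.  -77.8]
```

Call:
send_rows(targets=[[[0,0,-0.072,0,-0.002,0,1],[0,0,-0.072,0,0,0,1],[0,0,-0.072,0,0,0,1],[0,0,-0.072,0,0,0,1],[0,0,-0.072,0,0,0,1],[0,0,-0.072,0,0,0,1],[0,0,-0.072,0,0,0,1],[0,0,-0.072,0,0,0,1],[0,0,-0.072,0,0,0,1],[0,0,-0.072,0,0,0,1],[0,0,-0.072,0,0,0,1],[0,0,-0.072,0,0,0,1]]])

```text
time_s: 29.95
ee_pos: [449.2, 55.6, 76.0]
ee_rot: [-180.0, 0.1, 98.8]
force: [-2.1, -5.7, 3.6]
gripper_width: 13.8
gripper_force: 12.0
```

Call:
send_rows(targets=[[[0,0,0,0,0,0,1],[0,0,0,0,0,0,1],[0,0,0,0,0,0,1]]])

```text
time_s: 30.25
ee_pos: [449.1, 55.7, 76.0]
ee_rot: [-180.0, 0.1, 99.1]
force: [-1.4, -5.7, 3.8]
gripper_width: 13.9
gripper_force: 12.0
```

Call:
send_rows(targets=[[[0,0,0,0,0,0,0.6],[0,0,0,0,0,0,0.4],[0,0,0,0,0,0,0.3],[0,0,0,0,0,0,0.3],[0,0,0,0,0,0,0.3],[0,0,0,0,0,0.04,0.3],[0,0,0,0,0,0.1,0.3],[0,0,0,0,0,0.15,0.3],[0,0,0,0,0,0.2,0.3],[0,0,0,0,-0.1,0.2,0.3],[0,0,0,0,-0.2,0.1,0.3],[0,0,0,0,-0.2,0,0.3]]])

```text
time_s: 31.45
ee_pos: [451.6, -44.6, 238.1]
ee_rot: [179.5, 0.1, 99.2]
force: [0.8, -0.4, -0.8]
gripper_width: 32.0
gripper_force: 0.0
```

Call:
send_rows(targets=[[[0,0,0,-0.05,-0.2,0,0.3],[0,0,0,-0.05,-0.2,0,0.3],[0,0,0,0,-0.2,0,0.3],[0,0,0,0,0,0,0.3]]])

```text
time_s: 31.85
ee_pos: [429.4, -167.5, 234.4]
ee_rot: [179.9, 0.1, 98.7]
force: [0.3, 0.5, 0.2]
gripper_width: 31.8
gripper_force: 0.0
```

```bash
python3 -c "
from fin import *
fin('z'); knobs('z',y0=(-81,9,9,9))
z=np.load('z_scene.npz')['p'][80:280,120:400]; a=cv2.resize(z,None,fx=2.5,fy=2.5,interpolation=cv2.INTER_CUBIC)
b=cv2.resize(np.load('z_top.npz')['p'][170:290,160:440],None,fx=2.5,fy=2.5,interpolation=cv2.INTER_CUBIC)
cv2.imwrite('pics/zz.png',a[:,:,::-1]);cv2.imwrite('pics/zt.png',b[:,:,::-1])"
```

```text
z scene 1948 [[486.6, 264.8, 9.0], [556.6, 275.5, 9.2], [531.0, 210.4, 9.1], [460.6, 198.2, 7.6]] dz -0.64 c 0.23
   0 1 dist 70.8 local [70.8 -0.4]
   0 2 dist 70.2 local [ 35.4 -60.7]
   1 2 dist 69.9 local [-35.4 -60.2]
   0 3 dist 71.5 local [-36.  -61.7]
   1 3 dist 123.2 local [-106.8  -61.3]
   2 3 dist 71.4 local [-71.4  -1.1]
z top 2189 [[485.8, 264.8, 9.2], [556.5, 275.7, 9.6], [530.4, 210.0, 9.5], [460.9, 199.1, 8.7]] dz -0.0 c 0.41
   0 1 dist 71.5 local [71.5 -0.3]
   0 2 dist 70.7 local [ 35.5 -61.1]
   1 2 dist 70.7 local [-36.1 -60.9]
   0 3 dist 70.3 local [-34.9 -61. ]
   1 3 dist 122.6 local [-106.4  -60.8]
   2 3 dist 70.4 local [-70.4   0.1]
F [-0.2 -0.3 -0.1]
z scene 2831 [[486.7, 264.8, 8.8], [556.5, 275.5, 9.2], [530.9, 210.3, 8.9], [461.7, 199.2, 8.0]] dz -0.64 c 0.21
   0 1 dist 70.6 local [70.6 -0.3]
   0 2 dist 70.1 local [ 35.1 -60.7]
   1 2 dist 70.1 local [-35.5 -60.4]
   0 3 dist 70.1 local [-34.9 -60.8]
   1 3 dist 121.7 local [-105.5  -60.5]
   2 3 dist 70.0 local [-70.   -0.1]
z top 2911 [[485.7, 264.9, 8.8], [555.7, 275.6, 8.9], [530.0, 210.3, 8.8], [460.7, 199.4, 9.2]] dz 0.0 c 0.38
   0 1 dist 70.8 local [70.8 -0.3]
   0 2 dist 70.3 local [ 35.2 -60.8]
   1 2 dist 70.2 local [-35.6 -60.5]
   0 3 dist 70.1 local [-34.9 -60.8]
   1 3 dist 121.8 local [-105.8  -60.4]
   2 3 dist 70.2 local [-70.2   0. ]
knob 0 top [449.5  58.  -83.9] 1.45
knob 0 scene [449.8  57.7 -81. ] 0.94
knob 0 both [449.7  57.9 -81.5] 1.21
knob 1 top [517.5  68.2   7.3] 1.36
knob 1 scene [518.5  67.7   8.7] 0.91
knob 1 both [518.1  68.    7.5] 1.17
knob 2 top [586.9  79.6  10.5] 1.18
knob 2 scene [587.9  78.9   7.6] 0.98
knob 2 both [587.4  79.2   9.2] 1.11
knob 3 top [655.6  90.2   8.1] 1.24
knob 3 scene [656.8  89.8   8.1] 0.91
knob 3 both [656.4  90.    7.9] 1.1
```

View pics/zz.png

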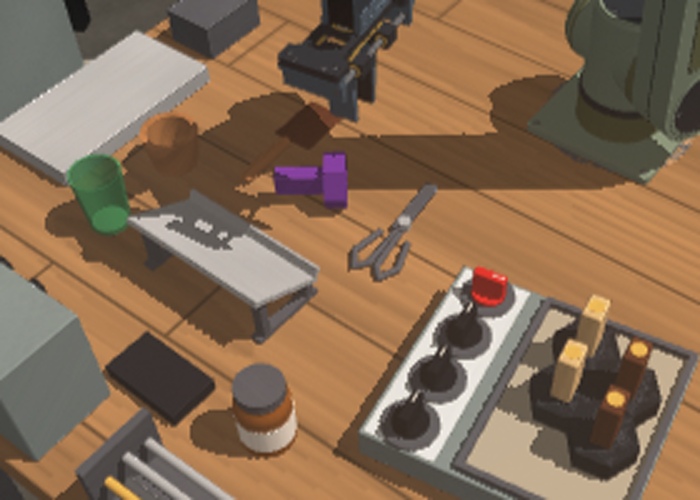

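View pics/zt.png

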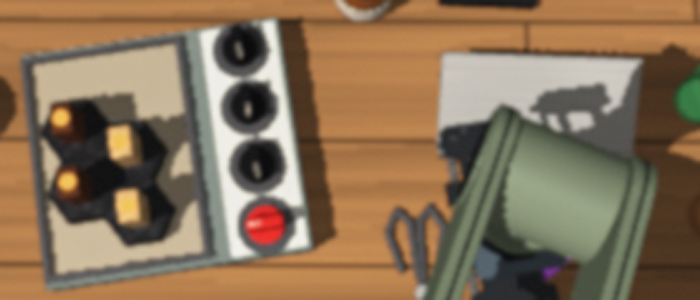

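The scene view shows all four stamps standing in one honeycomb, centres about 70 mm apart. The top view shows the red knob's white pointer at its tray side (250,222). The black knobs and the bystanders look unmoved.

```bash
python3 -c "
from workcell import env
print(env.job_done())"
```

```text
the job is handed in; nothing more can be done
None
```

Both rack stamps stand honeycomb-packed against the tray pair (gaps measured under 1 mm), the red knob's pointer is within about 1° of straight at the tray, and I handed the job in at about 33 s; no verdict came back.

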